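Stand the washed bottle under the filling spout

TASK

The open blue glass bottle is lying on the draining mat: pick it up by its neck, let it swing upright in an eased grip, take hold again and stand it gently on the drip grate of the filling station. Then swing the spout round until its outlet is over the bottle's mouth, ready for filling, and leave everything else on the counter where it is.

Things in the scene. Friction and masses are not known exactly. Their poses are not given: they have to be found in the camera images.
- neck (a point): Point on the axis of the bottle's plain round neck (30 mm in diameter), 160 mm from the foot, 35 mm below the mouth: the place to grip it. The bottle is blue glass, 0.27 to 0.44 kg, lying on a flat side on the grey draining mat (6 mm thick), neck axis 39 mm above the counter. x: along the axis towards the mouth, up when it stands; z: away from the side it lay on.
- mouth (a point): Centre of the bottle's open mouth (dark disc 24 mm across) at the end of the neck; axes as neck. The bottle's weight is centred about 95 mm from neck towards the foot: gripped at the neck with 60 N it can be lifted level; as the grip is eased from 30 to about 4 N it turns bit by bit about the fingers until it hangs straight, and 4 N still carries it; slacker, it can slip out.
- foot (a point): Centre of the bottle's flat foot, 195 mm from the mouth; axes as neck. From the foot up: square body 66 x 66 mm, 105 mm long, then a tapering shoulder up to 132 mm, then the neck, 63 mm long.
- grate (a point): Centre of the drip grate of the filling station, on its upper surface, 22 mm above the counter. Tray and grate: steel, 240 mm (x) by 200 mm (y), flat and level. x points away from the robot to the steel column, whose axis stands 145 mm from this point (radius 23 mm, 156 mm tall); z up.
- outlet (a point): Downward outlet at the end of the steel spout, 239 mm above the counter. Above this point: a nozzle 21 mm in diameter, 22 mm tall, then a bend into a level tube (16 mm in diameter, top 300 mm above the counter) that runs back to the column and bends down into it. It moves on a level circle of radius 145 mm about the column; at spout angle 0 it is over the grate's centre. A bottle on the grate passes 22 mm below it.
- swivel (a point): Point on the vertical swivel axis of the spout (the column's axis), at the height of the outlet, 239 mm above the counter; its x points from the outlet towards the column axis.
- spout (a joint): Angle of the spout in rad, -0.6 to 1.6: 0 with the outlet over the centre of the grate, growing as the outlet swings to the robot's left, clockwise seen from above. It starts parked at 0.9 to 1.35. It stays where it is left; about 1 N at the outlet moves it.
- full_bottle: Bystander: capped blue square bottle, 66 x 66 x 205 mm, standing; origin at the centre of its foot.
- round_bottle: Bystander: capped round blue bottle, 72 mm in diameter, 200 mm tall, standing; origin at the centre of its foot.
- tumbler: Bystander: steel tumbler, 72 mm in diameter, 95 mm tall, standing; origin at the centre of its foot.
- cartridge: Bystander: white filter cartridge with blue end caps, 66 mm in diameter, 127 mm tall, standing; origin at the centre of its foot.
- brush: Bystander: bottle brush lying down, 205 mm long (x, bristles at +x), 31 mm tall; origin on its underside.
- meter: Bystander: blue pen-shaped water tester lying down, 140 x 30 x 18 mm (long in x); origin on its underside.
- bowl: Bystander: white bowl, 120 mm in diameter, 50 mm tall; origin at the centre of its foot.
There are look-alikes about, which are no part of the job. What is shaped like the part that bears neck but green or turquoise is not meant.

How it is judged:
By the outcome, as a careful person would: the job done as asked, in the order asked, and still so for the second after the job is handed in, with the robot touching nothing.
It also fails if it takes over 72 s, if anything falls off the work surface, if the arm or the gripper's body presses on something with over 40 N, if the wrist force passes 120 N, or if a joint passes its speed limit or range.

ROBOT

A 7-joint arm with a two-finger parallel gripper is mounted at the origin on the work surface. World frame = base frame: x ahead of the robot, y to its left, z up, the work surface at z = 0. Lengths are in m, angles in rad, forces in N, time in s.
With the tool pointing down it reaches from about 0.35 to 0.9 m from the base axis. Payload 7.2 kg.
Tool frame: the origin (TCP) lies on the centre line of the jaws, within the pads' length; the fingertips stand 8 mm ahead of it and the grasp point (between the pads) lies 11 mm behind it; z points along the fingers, y is the line along which they close (so a half turn about z gives the same grasp; the last joint's range is limited). The gripper opens to 88 mm and grips with 3 to 60 N. Pads are 20 mm wide; open, the fingers measure 115 mm over their backs; the gripper's body (75 mm by 178 mm) begins 61 mm behind the grasp point.
Start: joints at [-1.289, 0.411, -0.013, 1.596, 0.006, 1.134, -0.082], TCP at [0.214, 0.587, 0.231] pointing down, gripper open.
Joint ranges: [-2.95, 2.95], [-0.29, 1.99], [-1.47, 1.44], [0.14, 2.54], [-1.03, 4.17], [0.13, 1.85], [-2.86, 2.86]. Speed limits (rad/s): [2.39, 2.39, 3.01, 3.01, 3.14, 3.14, 3.14].

INTERFACE

Orientations are given as a 3x3 rotation matrix whose columns are the frame's x, y, z axes.
In Python, from workcell import get_obs, eyes, job gives the robot as it stands.
- The arm moves only by the tool play_rows, never from a script. Its argument "plan" is a list that holds one entry, the list of rows, each a list of 7 numbers: the opening, from -1 (shut) to 1 (fully open), then the shift along the world's x, y, z in cm, then the turn, a rotation vector about the world's x, y, z in degrees. A call has 1 to 20 rows; each row is the pose to reach, as a shift and turn from the pose commanded when the call began; what a row does not reach only later rows make up. A row lasts 1/12 s, in which the tool goes at most 41.7 mm and 7.16 degrees, less where a joint would pass 70% of its speed; a pose out of reach is approached as far as the arm can. A call with a gripper value outside its range is refused whole. The fingers move at their own pace and stop on an object; "squeeze" is the grip in N (left out, the last holds). Time passes only in rows, so rows that repeat a pose let the fingers close. It gives the time, the measured TCP pose, the force, the opening and the grip force at its end, in the units of the state.
- get_obs(): the state, without advancing time (a new reading comes with each control period).
- eyes.capture(name): name is "side" or "top"; returns a dict with "img" (480x640x3 uint8, red, green, blue), "depth" (480x640 float32, m along the optical axis (not along the pixel's ray), 0 where there is no reading), "intrinsics" (3x3 intrinsics, pixels), "dist" ([k1, k2, p1, p2, k3] as OpenCV has them; the pictures are not rectified), "rvec" (rotation vector, rad) and "tvec" (3), from world to camera coordinates, as OpenCV has them. Camera axes: x right, y down, z forward; pixel columns grow to the right and rows downward; lengths in m; the calibration is good to about 2 mm. A picture is of the moment at which its call begins.
- job.finish_job(): hands the job in; it is judged then, once.
The state is a dict: "time_s": time; "joint_pos": joint angles; "qvel": joint speeds; "tau": joint torques, N m; "position": TCP position; "eef_rot": TCP orientation; "ft_force": force on the tool from outside, world axes, zero at the start; "wrist_torque": the same for the moment, N m; "opening": opening from 0.0 (shut) to 1.0 (fully open); "finger_force": force on a finger pad.
Only numpy, scipy, OpenCV 4.12 (cv2) and the standard library are available. Lean on these libraries where they do the work, as an engineer would, in place of code of your own. Each camera call takes 0.05 s, during which the arm holds its last target. There are 200 camera calls.

## Working session

There is one attempt and no reset: what is moved stays moved. The work goes in short steps, Python scripts to look and compute and a tool call to move; the robot and the scene stay as the last step left them, time stands still between calls to the robot, and variables do not carry over. Pictures are saved under pics/ and viewed, at most 13 in all, crops included, and the job is handed in when it is done.

Besides the shell and the picture viewer there is one more tool, called after ">>>" by a JSON object that holds its "api" and its "payload". play_rows: Moves the arm, as the interface text tells. Its arguments: {"type":"object","properties":{"plan":{"type":"array","items":{"type":"array","items":{"type":"array","items":{"type":"number"}}}},"squeeze":{"type":"number"}},"required":["plan"]}

```bash
mkdir -p pics
cat > h.py <<'E'
import numpy as np, cv2
from workcell import get_obs, eyes, job
def cap(n):
    c=eyes.capture(n); c['R']=cv2.Rodrigues(np.array(c['rvec'],float))[0]; c['t']=np.array(c['tvec'],float).ravel(); return c
def save(c,f): cv2.imwrite('pics/'+f,c['img'][:,:,::-1])
def ray(c,uv):
    p=cv2.undistortPoints(np.array(uv,float).reshape(-1,1,2),np.array(c['intrinsics'],float),np.array(c['dist'],float)).reshape(-1,2)
    d=np.c_[p,np.ones(len(p))]@c['R']; return -c['R'].T@c['t'],d
def plane(c,uv,z):
    o,d=ray(c,uv); return o+d*((z-o[2])/d[:,2])[:,None]
def cloud(c,mask):
    v,u=np.nonzero(mask&(c['depth']>0)); o,d=ray(c,np.c_[u,v]); return o+d*c['depth'][v,u][:,None]
def proj(c,P):
    return cv2.projectPoints(np.array(P,float).reshape(-1,1,3),np.array(c['rvec'],float),c['t'],np.array(c['intrinsics'],float),np.array(c['dist'],float))[0].reshape(-1,2)
E
python3 - <<'E'
from h import *
o=get_obs(); print(o['time_s'],o['position'],o['eef_rot'],o['opening'])
for n in('top','side'):
    c=cap(n); save(c,n+'0.png'); print(n,-c['R'].T@c['t'],c['R'][2],(c['depth']>0).mean())
E
```

```text
0.0 [0.21404321 0.58668587 0.22982607] [[-9.39459672e-01  3.42659209e-01 -4.36829741e-04]
 [ 3.42659471e-01  9.39458467e-01 -1.50860951e-03]
 [-1.06555542e-04 -1.56696164e-03 -9.99998767e-01]] 1.001548837505593
top [ 0.38827906 -0.00975106  1.79000386] [ 0.08036844 -0.00552011 -0.99674994] 0.9958072916666667
side [ 0.00971196 -0.66052734  0.90261071] [ 0.45721032  0.5905769  -0.6649644 ] 0.99599609375
```

View pics/top0.png

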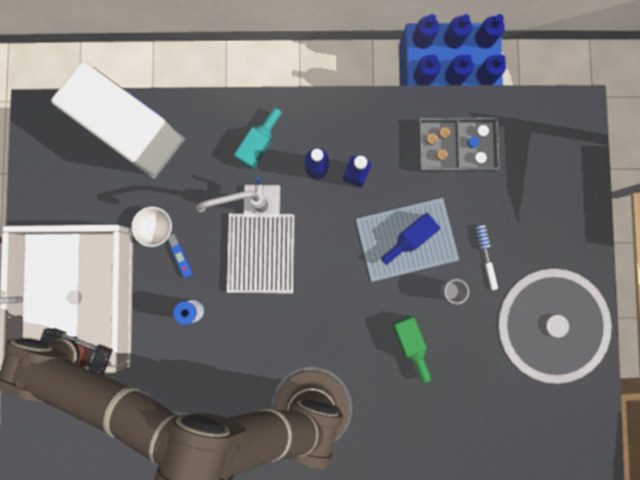

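View pics/side0.png

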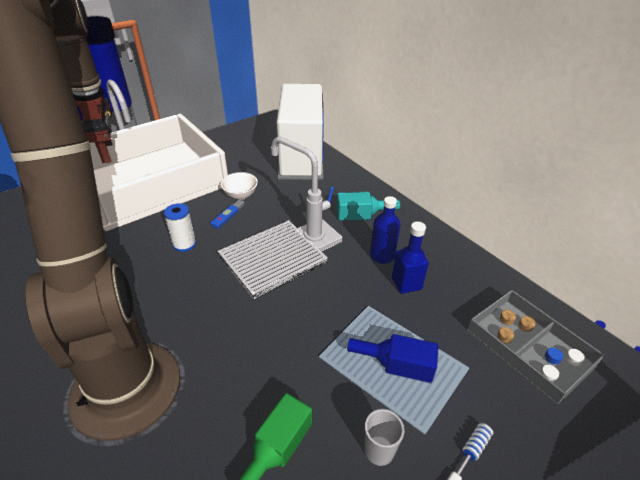

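The top view shows the blue bottle on the mat (body ~(422,230), mouth ~(385,261)), the grate centre ~(261,253), the column ~(258,200) and the outlet ~(200,208). Next I'll measure them.

Run:
```python
from h import *
for n,box in(('top',(370,205,450,275)),('side',(335,325,450,390))):
    c=cap(n); h=cv2.cvtColor(c['img'],cv2.COLOR_RGB2HSV)
    m=np.zeros((480,640),bool); x0,y0,x1,y1=box
    m[y0:y1,x0:x1]=((h[...,0]>110)&(h[...,0]<130)&(h[...,1]>180))[y0:y1,x0:x1]
    P=cloud(c,m); print(n,len(P),P.min(0),P.max(0))
    P=P[P[:,2]>.03]
    if n=='top':
        v,u=np.nonzero(m); Q=plane(c,np.c_[u,v],.045)[:,:2]
        r=cv2.minAreaRect(Q.astype(np.float32)*1000); print('rect',r)
        ctr=Q.mean(0); w=np.linalg.svd(Q-ctr,full_matrices=False)[2][0]; 
        if w[0]>0: w=-w
        s=(Q-ctr)@w; print('axis',w,np.degrees(np.arctan2(w[1],w[0])),s.min(),s.max())
        mouth=ctr+w*s.max(); print('mouth',mouth,'foot',ctr+w*s.min())
        nk=Q[s>s.max()-.055]; bd=Q[s<s.min()+.095]
        d=nk.mean(0)-bd.mean(0); print('ang2',np.degrees(np.arctan2(d[1],d[0])),nk.mean(0),bd.mean(0))
    else:
        print('neck',)
        v,u=np.nonzero(m); 
    # grate / spout
    g=cloud(c,np.ones((480,640),bool))
    if n=='top':
        A=g[(abs(g[:,2]-.022)<.006)&(g[:,0]>.35)&(g[:,0]<.75)&(g[:,1]>0)&(g[:,1]<.3)]
        print('grate',np.percentile(A,[1,99],axis=0))
        for uv in [(228,214),(294,214),(294,292),(227,292)]: print(plane(c,[uv],.022))
    S=g[(g[:,2]>.22)&(g[:,2]<.32)&(g[:,0]>.5)&(g[:,0]<.8)&(g[:,1]>0)&(g[:,1]<.45)]
    print('spout',len(S),S.min(0),S.max(0))
    i=np.argsort(S[:,1]); print(S[i[:5]],S[i[-5:]])
```

```text
top 24 [ 0.44178602 -0.37754138  0.05045521] [ 0.57710206 -0.22349175  0.07922925]
rect ((505.65228271484375, -296.0225830078125), (51.247066497802734, 186.83868408203125), 36.110836029052734)
axis [-0.62355865  0.78177657] 128.57647405790007 -0.07848661252857508 0.10791264521010603
mouth [ 0.44212063 -0.2269359 ] foot [ 0.5583515  -0.37265848]
ang2 128.57690720272734 [ 0.45604042 -0.24438866] [ 0.54753197 -0.35909293]
grate [[0.35533646 0.0553412  0.01617119]
 [0.67731544 0.25107997 0.02774237]]
[[0.59135834 0.25149896 0.022     ]]
[[0.58947526 0.04913525 0.022     ]]
[[0.35145914 0.05071129 0.022     ]]
[[0.3533447  0.25398073 0.022     ]]
spout 446 [0.57364391 0.14161131 0.22024195] [0.79999317 0.44916617 0.30853065]
[[0.61764016 0.14161131 0.23637699]
 [0.61954704 0.14196544 0.25999965]
 [0.61686315 0.14196872 0.25999145]
 [0.61457668 0.14223844 0.25729667]
 [0.61347515 0.1424853  0.22746725]] [[0.78918519 0.44845241 0.22309331]
 [0.78099771 0.4485716  0.22221063]
 [0.79225563 0.44880052 0.22206188]
 [0.79779018 0.4488027  0.22237322]
 [0.79534613 0.44916617 0.22097098]]
side 2459 [ 0.42999235 -0.38978623  0.01260788] [ 0.58094401 -0.21867174  0.07633963]
neck
spout 500 [0.57030332 0.13887793 0.22027064] [0.79869775 0.44296702 0.30299359]
[[0.61248644 0.13887793 0.25026867]
 [0.6158837  0.13897449 0.24583565]
 [0.61619667 0.13956375 0.25465252]
 [0.61335238 0.13966181 0.2276689 ]
 [0.61303929 0.13971358 0.25576088]] [[0.57469981 0.2989008  0.23912316]
 [0.79737701 0.43560404 0.22053462]
 [0.7885691  0.43990704 0.22132182]
 [0.78652931 0.44260358 0.22080169]
 [0.79869775 0.44296702 0.22059945]]
```

Run:
```python
from h import *
c=cap('top'); im=c['img'].astype(int)
m=np.zeros((480,640),np.uint8); m[205:280,370:455]=((im[...,2]-im[...,0]>50)&(im[...,0]<70))[205:280,370:455]
n,l,st,_=cv2.connectedComponentsWithStats(m); m=l==1+st[1:,4].argmax(); print(m.sum())
v,u=np.nonzero(m); Q=plane(c,np.c_[u,v],.039)[:,:2]
ctr=Q.mean(0); w=np.linalg.svd(Q-ctr,full_matrices=False)[2][0]; w*=-np.sign(w[0])
for k in range(2):
    s=(Q-ctr)@w; a=Q[s>s.max()-.055].mean(0); b=Q[s<s.min()+.09].mean(0); w=(a-b)/np.linalg.norm(a-b)
s=(Q-a)@w; print('axis deg',np.degrees(np.arctan2(w[1],w[0])),'mouth',a+w*s.max(),'foot',a+w*s.min(),s.max()-s.min(),'neck',a+w*(s.max()-.035))
c2=cap('side'); im=c2['img'].astype(int); m=np.zeros((480,640),bool); m[325:390,335:450]=((im[...,2]-im[...,0]>50)&(im[...,0]<70))[325:390,335:450]
P=cloud(c2,m); s=(P[:,:2]-a)@w; print('side extent',np.percentile(s,[1,99]))
for cc in(c,c2):
    g=cloud(cc,np.ones((480,640),bool))
    S=g[(g[:,2]>.245)&(g[:,2]<.31)&(g[:,0]>.52)&(g[:,0]<.68)&(g[:,1]>.1)&(g[:,1]<.33)]
    q=S[:,:2]; mu=q.mean(0); d=np.linalg.svd(q-mu,full_matrices=False)[2][0]; d*=np.sign(d[1]); t=(q-mu)@d
    print('spout dir',d,np.degrees(np.arctan2(d[1],-d[0])),'ends',mu+d*np.percentile(t,1),mu+d*np.percentile(t,99))
    N=g[(g[:,2]>.236)&(g[:,2]<.26)&(g[:,0]>.52)&(g[:,0]<.68)&(g[:,1]>.25)&(g[:,1]<.33)]; print('nozzle',len(N),N.mean(0) if len(N) else 0)
    C=g[(g[:,2]>.06)&(g[:,2]<.15)&(g[:,0]>.57)&(g[:,0]<.66)&(g[:,1]>.12)&(g[:,1]<.19)]; print('col',len(C),C.min(0),C.max(0))
```

```text
993
axis deg 128.657026179776 mouth [ 0.44237618 -0.219691  ] foot [ 0.56554469 -0.37366697] 0.19717778778726028 neck [ 0.46423918 -0.24702247]
side extent [-0.16300333  0.02505942]
spout dir [-0.23505622  0.97198178] 76.40506348165411 ends [0.61772445 0.14319743] [0.5809547  0.29524417]
nozzle 13 [0.57790336 0.28676349 0.25102161]
col 117 [0.59422908 0.12744437 0.0602132 ] [0.65999933 0.17012653 0.1497762 ]
spout dir [-0.24208169  0.97025587] 75.99056408868374 ends [0.6128545  0.14007155] [0.57502302 0.29169892]
nozzle 53 [0.57730293 0.28340219 0.25041099]
col 436 [0.59009    0.12374471 0.06016828] [0.65966866 0.15622864 0.14995381]
```

>>> {"api": "play_rows", "payload": {"plan": [[[1,20,-45,2,0,0,0],[1,20,-45,2,0,0,0],[1,20,-45,2,0,0,0],[1,20,-45,2,0,0,0],[1,20,-45,2,0,0,0],[1,20,-45,2,0,0,0],[1,20,-45,2,0,0,0],[1,20,-45,2,0,0,0],[1,20,-45,2,0,0,0],[1,20,-45,2,0,0,0],[1,20,-45,2,0,0,0],[1,20,-45,2,0,0,0],[1,20,-45,2,0,0,0],[1,20,-45,2,0,0,0]]]}}

```text
time_s: 1.47
position: [0.4148, 0.1356, 0.2509]
eef_rot: [[-0.938, 0.347, 0.001], [0.347, 0.938, 0.0], [-0.0, 0.001, -1.0]]
ft_force: [0.4, 0.3, 0.5]
opening: 1.001
finger_force: 0.0
```

>>> {"api": "play_rows", "payload": {"plan": [[[1,5,-38.4,-8,0,0,-31.4],[1,5,-38.4,-8,0,0,-31.4],[1,5,-38.4,-8,0,0,-31.4],[1,5,-38.4,-8,0,0,-31.4],[1,5,-38.4,-8,0,0,-31.4],[1,5,-38.4,-8,0,0,-31.4],[1,5,-38.4,-8,0,0,-31.4],[1,5,-38.4,-8,0,0,-31.4],[1,5,-38.4,-8,0,0,-31.4],[1,5,-38.4,-8,0,0,-31.4],[1,5,-38.4,-8,0,0,-31.4],[1,5,-38.4,-8,0,0,-31.4],[1,5,-38.4,-8,0,0,-31.4],[1,5,-38.4,-8,0,0,-31.4],[1,5,-38.4,-8,0,0,-31.4],[1,5,-38.4,-8,0,0,-31.4]]]}}

```text
time_s: 2.8
position: [0.4647, -0.2455, 0.1709]
eef_rot: [[-0.625, 0.781, 0.001], [0.781, 0.625, 0.001], [0.0, 0.001, -1.0]]
ft_force: [0.5, 0.8, -0.5]
opening: 1.004
finger_force: 0.0
```

Run:
```python
from h import *
o=get_obs(); print(o['time_s'],o['position'],o['eef_rot'],o['joint_pos'],o['ft_force'])
c=cap('side'); cv2.imwrite('pics/s1.png',cv2.resize(c['img'][230:430,280:500,::-1],None,fx=2.5,fy=2.5))
```

```text
2.8 [ 0.46467417 -0.24548988  0.17094566] [[-6.24965338e-01  7.80652193e-01  6.92889572e-04]
 [ 7.80652500e-01  6.24965082e-01  5.65675727e-04]
 [ 8.56420846e-06  8.94433699e-04 -9.99999600e-01]] [-0.09047282  0.34057163  0.60921162  1.93710251 -0.2408217   0.93535033
  1.31104144] [ 0.5386516   0.84339566 -0.48315887]
```

View pics/s1.png

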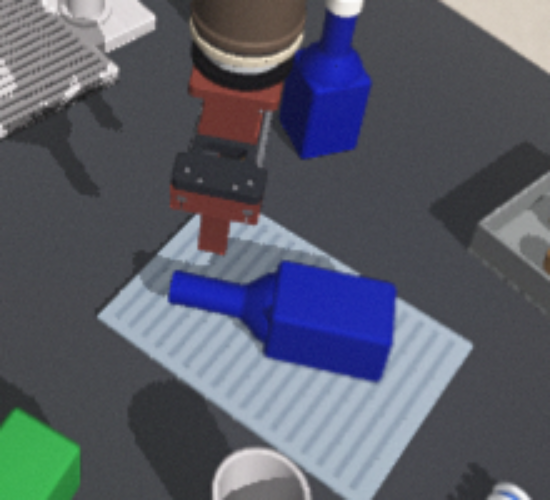

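The gripper hangs over the neck, which is at about (205,290) in the crop. The jaw line runs across the bottle, so I'll descend and grip.

>>> {"api": "play_rows", "payload": {"plan": [[[1,0,0,-3,0,0,0],[1,0,0,-6,0,0,0],[1,0,0,-9,0,0,0],[1,0,0,-11,0,0,0],[1,0,0,-12.5,0,0,0],[1,0,0,-13.5,0,0,0],[1,0,0,-14.2,0,0,0],[1,0,0,-14.2,0,0,0],[1,0,0,-14.2,0,0,0]]]}}

```text
time_s: 3.6
position: [0.4645, -0.247, 0.0291]
eef_rot: [[-0.623, 0.782, 0.0], [0.782, 0.623, -0.0], [-0.0, 0.0, -1.0]]
ft_force: [0.6, -0.2, -1.0]
opening: 0.999
finger_force: 0.0
```

>>> {"api": "play_rows", "payload": {"plan": [[[-1,0,0,0,0,0,0],[-1,0,0,0,0,0,0],[-1,0,0,0,0,0,0],[-1,0,0,0,0,0,0],[-1,0,0,0,0,0,0],[-1,0,0,0,0,0,0],[-1,0,0,0,0,0,0],[-1,0,0,0,0,0,0],[-1,0,0,0,0,0,0],[-1,0,0,0,0,0,0],[-1,0,0,0,0,0,0],[-1,0,0,0,0,0,0],[-1,0,0,0,0,0,0],[-1,0,0,0,0,0,0],[-1,0,0,0,0,0,0],[-1,0,0,0,0,0,0]]], "squeeze": 60}}

```text
time_s: 4.93
position: [0.4641, -0.2469, 0.0286]
eef_rot: [[-0.623, 0.782, -0.0], [0.782, 0.623, 0.0], [0.0, -0.0, -1.0]]
ft_force: [-0.5, 0.3, 0.4]
opening: 0.329
finger_force: 60.0
```

>>> {"api": "play_rows", "payload": {"plan": [[[-1,0,0,0.5,0,0,0],[-1,0,0,1.5,0,0,0],[-1,0,0,3,0,0,0],[-1,0,0,5,0,0,0],[-1,0,0,7,0,0,0],[-1,0,0,9,0,0,0],[-1,0,0,11,0,0,0],[-1,0,0,13,0,0,0],[-1,0,0,15,0,0,0],[-1,0,0,17,0,0,0],[-1,0,0,19,0,0,0],[-1,0,0,20.5,0,0,0],[-1,0,0,21.5,0,0,0],[-1,0,0,22,0,0,0],[-1,0,0,22,0,0,0]]]}}

```text
time_s: 6.18
position: [0.4644, -0.2469, 0.2496]
eef_rot: [[-0.623, 0.782, 0.001], [0.782, 0.623, 0.0], [-0.001, 0.001, -1.0]]
ft_force: [0.9, -0.5, -2.9]
opening: 0.33
finger_force: 60.0
```

>>> {"api": "play_rows", "payload": {"plan": [[[-1,0,0,0,0,0,0],[-1,0,0,0,0,0,0],[-1,0,0,0,0,0,0],[-1,0,0,0,0,0,0],[-1,0,0,0,0,0,0]]], "squeeze": 30}}

```text
time_s: 6.6
position: [0.4638, -0.2467, 0.248]
eef_rot: [[-0.623, 0.782, -0.001], [0.782, 0.623, 0.0], [0.001, -0.001, -1.0]]
ft_force: [0.2, -0.3, -2.8]
opening: 0.33
finger_force: 30.0
```

>>> {"api": "play_rows", "payload": {"plan": [[[-1,0,0,0,0,0,0],[-1,0,0,0,0,0,0],[-1,0,0,0,0,0,0],[-1,0,0,0,0,0,0],[-1,0,0,0,0,0,0],[-1,0,0,0,0,0,0]]], "squeeze": 22}}

```text
time_s: 7.1
position: [0.4642, -0.2468, 0.2487]
eef_rot: [[-0.623, 0.782, 0.0], [0.782, 0.623, 0.0], [-0.0, 0.0, -1.0]]
ft_force: [0.0, -0.5, -2.0]
opening: 0.334
finger_force: 22.0
```

Run:
```python
from h import *
o=get_obs(); print(o['wrist_torque'],o['ft_force'])
c=cap('side'); save(c,'s2.png')
```

```text
[0.12501518 0.12680038 0.00393239] [ 0.01784228 -0.5253867  -2.00144502]
```

View pics/s2.png

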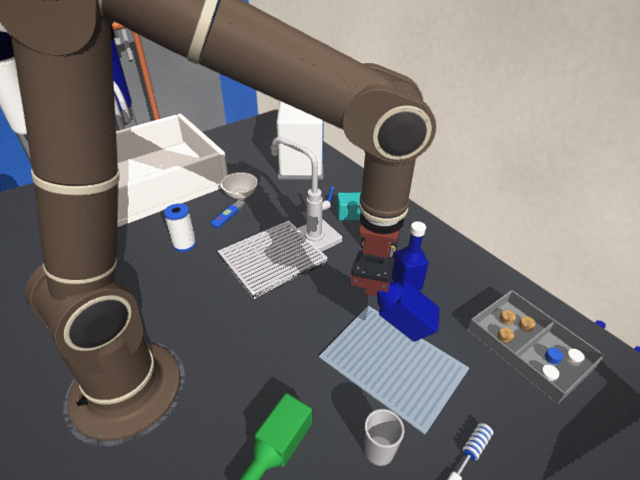

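The bottle is held by the neck at about (385,290). Its body, around (410,312), is already dipping partway. I'll ease the grip further.

>>> {"api": "play_rows", "payload": {"plan": [[[-1,0,0,0,0,0,0],[-1,0,0,0,0,0,0],[-1,0,0,0,0,0,0],[-1,0,0,0,0,0,0],[-1,0,0,0,0,0,0]]], "squeeze": 16}}

```text
time_s: 7.57
position: [0.4642, -0.2469, 0.2487]
eef_rot: [[-0.623, 0.782, 0.0], [0.782, 0.623, 0.0], [-0.0, 0.0, -1.0]]
ft_force: [-0.4, -0.3, -2.8]
opening: 0.334
finger_force: 16.0
```

>>> {"api": "play_rows", "payload": {"plan": [[[-1,0,0,0,0,0,0],[-1,0,0,0,0,0,0],[-1,0,0,0,0,0,0],[-1,0,0,0,0,0,0],[-1,0,0,0,0,0,0]]], "squeeze": 11}}

```text
time_s: 7.98
position: [0.4642, -0.2468, 0.2486]
eef_rot: [[-0.623, 0.782, -0.0], [0.782, 0.623, 0.0], [0.0, -0.0, -1.0]]
ft_force: [0.3, 0.6, -2.9]
opening: 0.34
finger_force: 11.0
```

>>> {"api": "play_rows", "payload": {"plan": [[[-1,0,0,0,0,0,0],[-1,0,0,0,0,0,0],[-1,0,0,0,0,0,0],[-1,0,0,0,0,0,0],[-1,0,0,0,0,0,0]]], "squeeze": 8}}

```text
time_s: 8.4
position: [0.4642, -0.2468, 0.2486]
eef_rot: [[-0.623, 0.782, 0.0], [0.782, 0.623, 0.0], [0.0, 0.0, -1.0]]
ft_force: [-0.3, -0.5, -3.2]
opening: 0.339
finger_force: 8.0
```

>>> {"api": "play_rows", "payload": {"plan": [[[-1,0,0,0,0,0,0],[-1,0,0,0,0,0,0],[-1,0,0,0,0,0,0],[-1,0,0,0,0,0,0],[-1,0,0,0,0,0,0]]], "squeeze": 6}}

```text
time_s: 8.82
position: [0.4642, -0.2468, 0.2486]
eef_rot: [[-0.623, 0.782, -0.0], [0.782, 0.623, 0.0], [0.0, 0.0, -1.0]]
ft_force: [-0.5, -1.1, -2.4]
opening: 0.339
finger_force: 6.0
```

>>> {"api": "play_rows", "payload": {"plan": [[[-1,0,0,0,0,0,0],[-1,0,0,0,0,0,0],[-1,0,0,0,0,0,0],[-1,0,0,0,0,0,0],[-1,0,0,0,0,0,0]]], "squeeze": 5}}

```text
time_s: 9.23
position: [0.4642, -0.2468, 0.2487]
eef_rot: [[-0.623, 0.782, 0.0], [0.782, 0.623, 0.0], [0.0, 0.0, -1.0]]
ft_force: [0.0, -0.2, -2.8]
opening: 0.345
finger_force: 5.0
```

>>> {"api": "play_rows", "payload": {"plan": [[[-1,0,0,0,0,0,0],[-1,0,0,0,0,0,0],[-1,0,0,0,0,0,0],[-1,0,0,0,0,0,0],[-1,0,0,0,0,0,0],[-1,0,0,0,0,0,0],[-1,0,0,0,0,0,0],[-1,0,0,0,0,0,0],[-1,0,0,0,0,0,0],[-1,0,0,0,0,0,0],[-1,0,0,0,0,0,0],[-1,0,0,0,0,0,0]]], "squeeze": 4}}

```text
time_s: 10.23
position: [0.4642, -0.2469, 0.2486]
eef_rot: [[-0.623, 0.782, -0.0], [0.782, 0.623, 0.0], [0.0, -0.0, -1.0]]
ft_force: [0.5, -0.1, -2.9]
opening: 0.34
finger_force: 4.0
```

>>> {"api": "play_rows", "payload": {"plan": [[[-1,0,0,0,0,0,0],[-1,0,0,0,0,0,0],[-1,0,0,0,0,0,0],[-1,0,0,0,0,0,0]]], "squeeze": 45}}

```text
time_s: 10.57
position: [0.4642, -0.2468, 0.2486]
eef_rot: [[-0.623, 0.782, -0.0], [0.782, 0.623, -0.0], [0.0, -0.0, -1.0]]
ft_force: [-0.0, 0.2, -3.5]
opening: 0.337
finger_force: 45.0
```

Run:
```python
from h import *
o=get_obs(); print(o['wrist_torque'],o['ft_force'])
c=cap('side'); cv2.imwrite('pics/s3.png',cv2.resize(c['img'][220:420,280:500,::-1],None,fx=2.5,fy=2.5))
p=np.array([.4642,-.2468,.260])
print(proj(c,[p+[0,0,.035],p,p-[0,0,.16]]))
im=c['img'].astype(int); m=np.zeros((480,640),np.uint8); m[290:400,330:450]=((im[...,2]-im[...,0]>50)&(im[...,0]<70))[290:400,330:450]
P=cloud(c,m>0); P=P[(np.hypot(*(P[:,:2]-p[:2]).T)<.2)]
for z in np.arange(.09,.25,.02):
    q=P[abs(P[:,2]-z)<.01]; print(round(z,2),len(q),q.mean(0)[:2] if len(q) else '')
```

```text
[-0.00254564 -0.02315046 -0.04950389] [-0.01197672  0.22404964 -3.49985534]
[[374.93538514 267.57577081]
 [373.1996444  280.26639488]
 [366.32804163 330.72144165]]
0.09 0 
0.11 116 [ 0.45529722 -0.2836962 ]
0.13 221 [ 0.46231773 -0.28670357]
0.15 238 [ 0.4594777  -0.28356278]
0.17 254 [ 0.45690223 -0.27982323]
0.19 276 [ 0.45211304 -0.27309048]
0.21 463 [ 0.45809655 -0.26821269]
0.23 201 [ 0.46224889 -0.26261306]
```

View pics/s3.png

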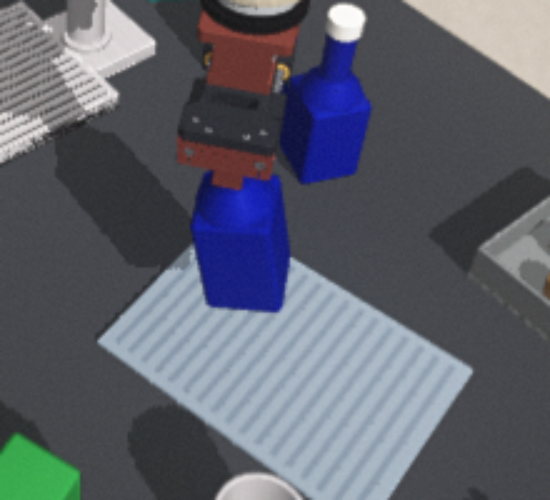

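```bash
cat >> h.py <<'E'
def lean(box=(290,400,330,450)):
    o=get_obs(); R=np.array(o['eef_rot']); p=np.array(o['position'])+R[:,2]*-.011; y=R[:,1]; u=np.cross([0,0,1],y); u/=np.linalg.norm(u)
    if u@[-.623,.782,0]<0: u=-u
    c=cap('side'); im=c['img'].astype(int); m=np.zeros((480,640),np.uint8); r0,r1,c0,c1=box
    m[r0:r1,c0:c1]=((im[...,2]-im[...,0]>50)&(im[...,0]<70))[r0:r1,c0:c1]
    P=cloud(c,m>0); P=P[np.hypot(*(P[:,:2]-p[:2]).T)<.15]
    Z=P[:,2]-p[2]; U=(P-p)@u; zs=[];cs=[]
    for z in np.arange(-.14,-.05,.01):
        q=U[abs(Z-z)<.006]
        if len(q)>30: a,b=np.percentile(q,[2,98]); zs.append(z);cs.append((a+b)/2); print(round(z,3),len(q),a.round(4),b.round(4))
    k=np.polyfit(zs,cs,1); print('lean deg (top toward mouth dir +)',np.degrees(np.arctan(k[0])),'from pivot',np.degrees(np.arctan(np.mean(np.array(cs)/np.array(zs)))))
E
python3 -c "
from h import *
lean()"
```

```text
-0.14 130 -0.0581 0.0041
-0.13 126 -0.0566 0.0063
-0.12 140 -0.0543 0.0073
-0.11 137 -0.0521 0.0105
-0.1 144 -0.0498 0.0129
-0.09 148 -0.0477 0.0154
-0.08 143 -0.0457 0.018
-0.07 152 -0.0435 0.0209
-0.06 203 -0.0413 0.0235
lean deg (top toward mouth dir +) 12.955155545315884 from pivot 10.18852116336223
```

>>> {"api": "play_rows", "payload": {"plan": [[[-1,0,0,0,0,0,0],[-1,0,0,0,0,0,0],[-1,0,0,0,0,0,0],[-1,0,0,0,0,0,0],[-1,0,0,0,0,0,0],[-1,0,0,0,0,0,0],[-1,0,0,0,0,0,0],[-1,0,0,0,0,0,0],[-1,0,0,0,0,0,0],[-1,0,0,0,0,0,0],[-1,0,0,0,0,0,0],[-1,0,0,0,0,0,0],[-1,0,0,0,0,0,0],[-1,0,0,0,0,0,0],[-1,0,0,0,0,0,0],[-1,0,0,0,0,0,0]]], "squeeze": 4}}

```text
time_s: 12.0
position: [0.4642, -0.2469, 0.2486]
eef_rot: [[-0.623, 0.782, -0.0], [0.782, 0.623, -0.0], [0.0, -0.0, -1.0]]
ft_force: [0.1, -0.3, -2.0]
opening: 0.342
finger_force: 4.0
```

```bash
python3 -c "
from h import *
lean()"
```

```text
-0.14 129 -0.0535 0.0085
-0.13 137 -0.0518 0.0104
-0.12 134 -0.0498 0.0133
-0.11 137 -0.0482 0.0161
-0.1 138 -0.0462 0.0168
-0.09 138 -0.0445 0.0195
-0.08 151 -0.0425 0.0205
-0.07 155 -0.0409 0.0233
-0.06 221 -0.0388 0.0257
lean deg (top toward mouth dir +) 11.081316519826158 from pivot 8.067454212943982
```

>>> {"api": "play_rows", "payload": {"plan": [[[-1,0,0,0,0,0,0],[-1,0,0,0,0,0,0],[-1,0,0,0,0,0,0],[-1,0,0,0,0,0,0],[-1,0,0,0,0,0,0],[-1,0,0,0,0,0,0],[-1,0,0,0,0,0,0],[-1,0,0,0,0,0,0],[-1,0,0,0,0,0,0],[-1,0,0,0,0,0,0],[-1,0,0,0,0,0,0],[-1,0,0,0,0,0,0],[-1,0,0,0,0,0,0],[-1,0,0,0,0,0,0],[-1,0,0,0,0,0,0],[-1,0,0,0,0,0,0],[-1,0,0,0,0,0,0],[-1,0,0,0,0,0,0],[-1,0,0,0,0,0,0],[-1,0,0,0,0,0,0]]], "squeeze": 4}}

```text
time_s: 13.72
position: [0.4642, -0.2468, 0.2486]
eef_rot: [[-0.623, 0.782, -0.0], [0.782, 0.623, 0.0], [0.0, 0.0, -1.0]]
ft_force: [0.1, 0.4, -2.8]
opening: 0.341
finger_force: 4.0
```

```bash
python3 -c "
from h import *
lean()"
```

```text
-0.14 129 -0.0535 0.0094
-0.13 140 -0.0519 0.0104
-0.12 132 -0.0499 0.0121
-0.11 142 -0.048 0.0147
-0.1 144 -0.0462 0.0167
-0.09 145 -0.0445 0.0195
-0.08 146 -0.0424 0.0208
-0.07 159 -0.041 0.0232
-0.06 218 -0.0389 0.0256
lean deg (top toward mouth dir +) 11.105794333256792 from pivot 8.131843485398422
```

The bottle has stuck at about 11° of lean. I'll tilt the hand the same way by that amount so the eased grip slips, then regrip and tilt back.

>>> {"api": "play_rows", "payload": {"plan": [[[-1,0,0,0,-1,-0.8,0],[-1,0,0,0,-2,-1.6,0],[-1,0,0,0,-3,-2.4,0],[-1,0,0,0,-4,-3.2,0],[-1,0,0,0,-5,-4,0],[-1,0,0,0,-6,-4.8,0],[-1,0,0,0,-7,-5.6,0],[-1,0,0,0,-8,-6.4,0],[-1,0,0,0,-8.6,-6.9,0],[-1,0,0,0,-8.6,-6.9,0],[-1,0,0,0,-8.6,-6.9,0],[-1,0,0,0,-8.6,-6.9,0],[-1,0,0,0,-8.6,-6.9,0],[-1,0,0,0,-8.6,-6.9,0]]], "squeeze": 4}}

```text
time_s: 14.93
position: [0.4643, -0.2471, 0.2486]
eef_rot: [[-0.612, 0.782, 0.119], [0.768, 0.623, -0.149], [-0.191, 0.0, -0.982]]
ft_force: [-0.5, -0.5, -3.1]
opening: 0.34
finger_force: 4.0
```

```bash
python3 -c "
from h import *
lean()"
```

```text
-0.14 134 -0.0542 0.0086
-0.13 140 -0.0522 0.0106
-0.12 130 -0.0502 0.0132
-0.11 138 -0.0482 0.0149
-0.1 144 -0.0462 0.0169
-0.09 151 -0.044 0.0198
-0.08 150 -0.0421 0.0204
-0.07 176 -0.0402 0.0259
-0.06 256 -0.0378 0.0248
lean deg (top toward mouth dir +) 11.840760675674009 from pivot 7.938776895991731
```

>>> {"api": "play_rows", "payload": {"plan": [[[-1,0,0,0,0,0,0],[-1,0,0,0,0,0,0],[-1,0,0,0,0,0,0],[-1,0,0,0,1,0.8,0],[-1,0,0,0,2,1.6,0],[-1,0,0,0,3,2.4,0],[-1,0,0,0,4,3.2,0],[-1,0,0,0,5,4,0],[-1,0,0,0,6,4.8,0],[-1,0,0,0,7,5.6,0],[-1,0,0,0,8,6.4,0],[-1,0,0,0,8.6,6.9,0],[-1,0,0,0,8.6,6.9,0],[-1,0,0,0,8.6,6.9,0]]], "squeeze": 45}}

```text
time_s: 16.15
position: [0.4642, -0.2472, 0.2485]
eef_rot: [[-0.623, 0.782, -0.0], [0.782, 0.623, -0.001], [-0.0, -0.001, -1.0]]
ft_force: [0.3, 0.1, -3.3]
opening: 0.337
finger_force: 45.0
```

```bash
python3 -c "
from h import *
lean()
c=cap('side'); cv2.imwrite('pics/s4.png',cv2.resize(c['img'][220:420,280:500,::-1],None,fx=2.5,fy=2.5))
o=get_obs();print(o['position'])"
```

```text
-0.14 106 -0.0255 0.0357
-0.13 111 -0.0255 0.0359
-0.12 111 -0.0255 0.0364
-0.11 116 -0.0253 0.0352
-0.1 120 -0.0253 0.0376
-0.09 119 -0.0251 0.0366
-0.08 126 -0.0252 0.0369
-0.07 131 -0.025 0.0375
-0.06 276 -0.0245 0.0385
lean deg (top toward mouth dir +) 1.1801976688118574 from pivot -3.63105134603596
[ 0.46410029 -0.24678614  0.24856149]
```

View pics/s4.png

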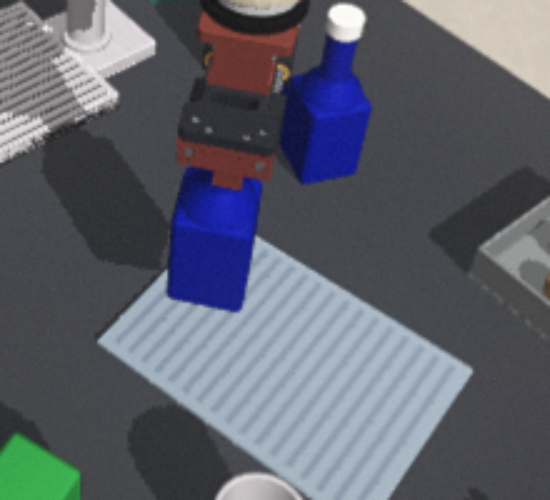

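The bottle now hangs upright from the fingers at about (215,240) in the crop. I'll carry it to the grate and square it to the tray on the way.

>>> {"api": "play_rows", "payload": {"plan": [[[-1,0,1,0,0,0,1],[-1,0,3,0,0,0,4],[-1,0.1,5.5,0,0,0,7],[-1,0.2,8,0,0,0,10],[-1,0.2,10.5,0,0,0,14],[-1,0.3,13,0,0,0,17],[-1,0.3,15.5,0,0,0,20],[-1,0.4,18,0,0,0,23],[-1,0.4,20.5,0,0,0,26],[-1,0.5,23,0,0,0,30],[-1,0.5,25.5,0,0,0,33],[-1,0.5,28,0,0,0,36],[-1,0.6,30.5,0,0,0,40],[-1,0.6,33,0,0,0,43],[-1,0.7,35.5,0,0,0,46],[-1,0.7,37.5,0,0,0,49],[-1,0.7,39,0,0,0,51],[-1,0.7,39.8,0,0,0,51],[-1,0.7,39.8,0,0,0,51],[-1,0.7,39.8,0,0,0,51]]]}}

```text
time_s: 17.92
position: [0.4712, 0.1504, 0.2486]
eef_rot: [[-1.0, 0.009, -0.0], [0.009, 1.0, -0.001], [0.0, -0.001, -1.0]]
ft_force: [-0.6, 0.5, -2.7]
opening: 0.333
finger_force: 45.0
```

Run:
```python
from h import *
o=get_obs(); p=np.array(o['position'])+[0,0,.011]; print(p,o['joint_pos'])
c=cap('side'); cv2.imwrite('pics/s5.png',cv2.resize(c['img'][120:340,180:400,::-1],None,fx=2.5,fy=2.5))
im=c['img'].astype(int); m=(im[...,2]-im[...,0]>50)&(im[...,0]<70); P=cloud(c,m); P=P[np.hypot(*(P[:,:2]-p[:2]).T)<.06]
print(len(P))
for z in np.arange(.08,.25,.01):
    q=P[abs(P[:,2]-z)<.005]
    if len(q)>5: print(round(z,3),len(q),np.percentile(q[:,:2],[3,97],axis=0).round(3).ravel())
```

```text
[0.47122068 0.15039482 0.25956134] [-0.64508611  0.16766009  0.27225598  1.89558799 -0.05000492  1.08530962
  1.20887221]
1357
0.1 15 [0.436 0.118 0.485 0.121]
0.11 76 [0.431 0.116 0.491 0.155]
0.12 79 [0.43  0.116 0.491 0.169]
0.13 88 [0.431 0.115 0.492 0.162]
0.14 80 [0.431 0.116 0.491 0.162]
0.15 96 [0.431 0.116 0.488 0.168]
0.16 82 [0.431 0.116 0.489 0.161]
0.17 93 [0.431 0.116 0.491 0.17 ]
0.18 102 [0.431 0.116 0.489 0.171]
0.19 95 [0.43  0.116 0.492 0.17 ]
0.2 162 [0.431 0.117 0.492 0.175]
0.21 136 [0.434 0.121 0.489 0.163]
0.22 101 [0.44  0.129 0.483 0.16 ]
0.23 42 [0.448 0.134 0.472 0.151]
0.24 23 [0.448 0.137 0.46  0.151]
```

View pics/s5.png

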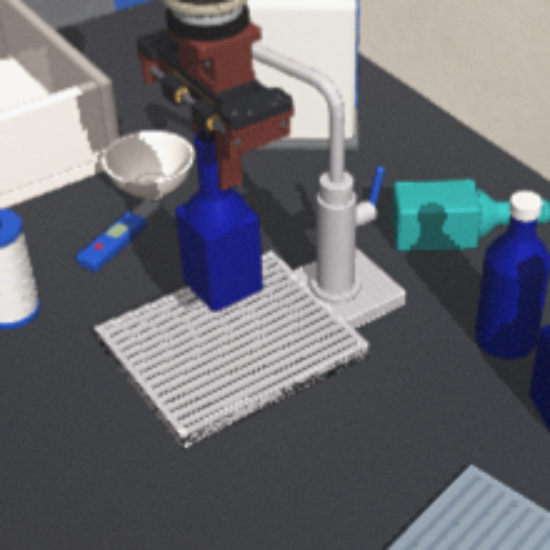

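The bottle hangs vertically over the grate, at about (220,260) in the crop. Relative to the column it sits ~4 mm too near the robot, so I'll correct that and lower it.

>>> {"api": "play_rows", "payload": {"plan": [[[-1,0.1,0,-0.5,0,0,0],[-1,0.2,0,-1.5,0,0,0],[-1,0.3,-0.1,-2.5,0,0,0],[-1,0.4,-0.1,-3.5,0,0,0],[-1,0.4,-0.1,-4.5,0,0,0],[-1,0.4,-0.1,-5.5,0,0,0],[-1,0.4,-0.1,-6.2,0,0,0],[-1,0.4,-0.1,-6.8,0,0,0],[-1,0.4,-0.1,-7,0,0,0],[-1,0.4,-0.1,-7.1,0,0,0],[-1,0.4,-0.1,-7.1,0,0,0]]]}}

```text
time_s: 18.88
position: [0.4753, 0.1502, 0.1777]
eef_rot: [[-1.0, 0.008, 0.0], [0.008, 1.0, 0.0], [-0.0, 0.0, -1.0]]
ft_force: [0.1, 0.0, -2.2]
opening: 0.334
finger_force: 45.0
```

>>> {"api": "play_rows", "payload": {"plan": [[[-1,0,0,-0.1,0,0,0],[-1,0,0,-0.2,0,0,0],[-1,0,0,-0.3,0,0,0],[-1,0,0,-0.3,0,0,0]]]}}

```text
time_s: 19.22
position: [0.4752, 0.1502, 0.1747]
eef_rot: [[-1.0, 0.008, 0.0], [0.008, 1.0, 0.0], [-0.0, 0.0, -1.0]]
ft_force: [0.4, 0.7, -2.6]
opening: 0.332
finger_force: 45.0
```

>>> {"api": "play_rows", "payload": {"plan": [[[-1,0,0,-0.1,0,0,0],[-1,0,0,-0.2,0,0,0],[-1,0,0,-0.2,0,0,0]]]}}

```text
time_s: 19.47
position: [0.4761, 0.1502, 0.1743]
eef_rot: [[-1.0, 0.008, 0.002], [0.008, 1.0, 0.001], [-0.002, 0.001, -1.0]]
ft_force: [-1.7, -1.0, 11.6]
opening: 0.334
finger_force: 45.0
```

>>> {"api": "play_rows", "payload": {"plan": [[[-1,0,0,0.15,0,0,0],[-1,0,0,0.15,0,0,0],[-1,0,0,0.15,0,0,0]]], "squeeze": 4}}

```text
time_s: 19.72
position: [0.4753, 0.1502, 0.1742]
eef_rot: [[-1.0, 0.008, 0.0], [0.008, 1.0, 0.0], [-0.0, 0.0, -1.0]]
ft_force: [-0.0, 0.3, 0.1]
opening: 0.341
finger_force: 4.0
```

>>> {"api": "play_rows", "payload": {"plan": [[[-0.2,0,0,0,0,0,0],[-0.1,0,0,0,0,0,0],[0,0,0,0,0,0,0],[0.2,0,0,0,0,0,0],[0.5,0,0,0,0,0,0],[0.5,0,0,0,0,0,0],[0.5,0,0,0,0,0,0]]]}}

```text
time_s: 20.3
position: [0.4752, 0.1502, 0.1741]
eef_rot: [[-1.0, 0.008, -0.0], [0.008, 1.0, 0.0], [0.0, 0.0, -1.0]]
ft_force: [-0.3, 0.5, 0.1]
opening: 0.736
finger_force: 0.0
```

Run:
```python
from h import *
o=get_obs(); p=np.array(o['position'])+[0,0,.011]; print(p,o['ft_force'],o['opening'])
c=cap('side'); im=c['img'].astype(int); m=(im[...,2]-im[...,0]>50)&(im[...,0]<70); P=cloud(c,m); P=P[np.hypot(*(P[:,:2]-p[:2]).T)<.06]
for z in np.arange(.02,.22,.015):
    q=P[abs(P[:,2]-z)<.006]
    if len(q)>5: print(round(z,3),len(q),np.percentile(q[:,:2],[3,97],axis=0).round(3).ravel())
```

```text
[0.47520095 0.15015057 0.18514873] [-0.29828728  0.48803213  0.11496109] 0.7357170515212729
0.035 79 [0.435 0.116 0.494 0.16 ]
0.05 98 [0.434 0.116 0.495 0.167]
0.065 91 [0.434 0.116 0.493 0.166]
0.08 96 [0.434 0.115 0.493 0.171]
0.095 96 [0.434 0.116 0.493 0.169]
0.11 108 [0.434 0.115 0.494 0.167]
0.125 167 [0.434 0.117 0.495 0.176]
0.14 141 [0.439 0.123 0.488 0.164]
0.155 41 [0.451 0.133 0.468 0.154]
0.17 28 [0.454 0.135 0.467 0.151]
0.185 34 [0.452 0.134 0.465 0.15 ]
0.2 17 [0.452 0.135 0.465 0.15 ]
0.215 18 [0.452 0.135 0.462 0.159]
```

>>> {"api": "play_rows", "payload": {"plan": [[[0.5,0,0,0.5,0,0,0],[0.5,0,0,1.5,0,0,0],[0.5,0,0,3,0,0,0],[0.5,0,0,5,0,0,0],[0.5,0,0,8,0,0,0],[0.5,0,0,11,0,0,0],[0.5,0,0,14,0,0,0],[0.5,0,0,17,0,0,0],[-1,0,0,18,0,0,0],[-1,0,2,18,0,0,0],[-1,0,4,18,0,0,0],[-1,0,7,18,0,0,-6],[-1,0,10,18,0,0,-12],[-1,0,14,18,0,0,-18],[-1,0,18,18,0,0,-24],[-1,0,22,18,0,0,-30],[-1,0,22,18,0,0,-36],[-1,0,22,18,0,0,-36]]]}}

```text
time_s: 21.85
position: [0.4739, 0.3727, 0.3531]
eef_rot: [[-0.804, 0.594, -0.001], [0.594, 0.804, -0.001], [0.0, -0.002, -1.0]]
ft_force: [0.3, -0.7, -0.1]
opening: 0.033
finger_force: 0.0
```

Run:
```python
from h import *
o=get_obs(); print(o['position'],o['opening'],o['time_s'])
c=cap('side'); save(c,'s6.png'); t=cap('top')
for n,cc in(('side',c),('top',t)):
    im=cc['img'].astype(int); m=(im[...,2]-im[...,0]>50)&(im[...,0]<70); P=cloud(cc,m); P=P[np.hypot(P[:,0]-.467,P[:,1]-.149)<.045]
    for z0,z1 in((.03,.12),(.16,.212),(.212,.225)):
        q=P[(P[:,2]>z0)&(P[:,2]<z1)]
        if len(q): print(n,z0,len(q),np.percentile(q[:,:2],[2,98],axis=0).round(4).ravel())
    g=cloud(cc,np.ones((480,640),bool))
    C=g[(g[:,2]>.06)&(g[:,2]<.14)&(np.hypot(g[:,0]-.615,g[:,1]-.149)<.035)]
    f=lambda p:(np.hypot(C[:,0]-p[0],C[:,1]-p[1])-.023)
    from scipy.optimize import least_squares
    print(n,'column',least_squares(f,[.615,.149],loss='soft_l1',f_scale=.003).x,len(C))
```

```text
[0.4739355  0.37272089 0.35311691] 0.03259631059038241 21.85
side 0.03 705 [0.434  0.115  0.4944 0.169 ]
side 0.16 173 [0.4526 0.134  0.4765 0.15  ]
side 0.212 43 [0.4528 0.1349 0.4798 0.1629]
side column [0.61613564 0.14957822] 359
top 0.03 25 [0.4387 0.1181 0.4929 0.1529]
top 0.16 24 [0.4556 0.1363 0.4816 0.1604]
top 0.212 54 [0.4564 0.1379 0.4836 0.1655]
top column [0.61959416 0.14944275] 73
```

View pics/s6.png

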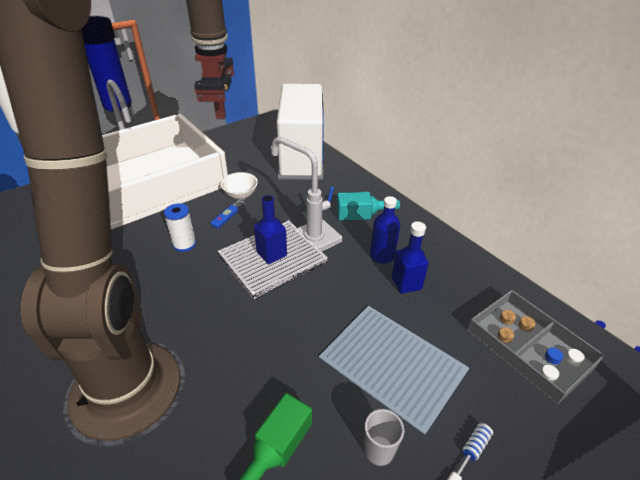

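The bottle stands on the grate at about (270,235), clear of the gripper. The spout is still parked, with its outlet at about (276,152).

Run:
```python
from h import *
for n in('side','top'):
    c=cap(n); g=cloud(c,np.ones((480,640),bool))
    im=c['img'].astype(int); v,u=np.nonzero(c['depth']>0)
    br=im[v,u].min(1)>90
    A=g[br&(g[:,2]>.012)&(g[:,2]<.03)&(g[:,0]>.33)&(g[:,0]<.6)&(g[:,1]>.03)&(g[:,1]<.27)]
    r=cv2.minAreaRect((A[:,:2]*1000).astype(np.float32)); print(n,'grate',r, np.percentile(A[:,:2],[.5,99.5],axis=0))
    S=g[(g[:,2]>.275)&(g[:,2]<.31)&(g[:,0]>.52)&(g[:,0]<.68)&(g[:,1]>.1)&(g[:,1]<.31)]
    N=g[(g[:,2]>.236)&(g[:,2]<.262)&(g[:,0]>.53)&(g[:,0]<.63)&(g[:,1]>.26)&(g[:,1]<.33)]
    print('nozzle extents',len(N),N[:,:2].min(0),N[:,:2].max(0),'tube y max',S[:,1].max(),S[S[:,1].argmax()])
    print('pred nozzle px', [ (th,proj(c,[.616-.145*np.cos(th),.149+.145*np.sin(th),.239]).round(1)[0].tolist()) for th in(1.2,1.25,1.3,1.35)])
```

```text
side grate ((474.94659423828125, 150.77304077148438), (203.99061584472656, 252.44686889648438), 88.52863311767578) [[0.34937507 0.04978065]
 [0.59729583 0.25103887]]
nozzle extents 64 [0.57021202 0.27711101] [0.59106377 0.29634194] tube y max 0.2922534242489946 [0.57620529 0.29225342 0.27620697]
pred nozzle px [(1.2, [270.4, 156.5]), (1.25, [272.0, 155.4]), (1.3, [273.7, 154.3]), (1.35, [275.5, 153.3])]
top grate ((476.17724609375, 151.0716552734375), (204.90179443359375, 250.02659606933594), 88.24441528320312) [[0.35216046 0.05257664]
 [0.59660317 0.25205225]]
nozzle extents 15 [0.57357508 0.27940485] [0.58458349 0.298784  ] tube y max 0.29459941332414713 [0.58085183 0.29459941 0.28082078]
pred nozzle px [(1.2, [204.0, 215.3]), (1.25, [203.1, 212.8]), (1.3, [202.3, 210.3]), (1.35, [201.7, 207.7])]
```

>>> {"api": "play_rows", "payload": {"plan": [[[-1,3,-1,0,0,0,-6],[-1,6,-3,0,0,0,-12],[-1,9,-5,0,0,0,-18],[-1,12,-6.5,0,0,0,-24],[-1,14.8,-7.4,0,0,0,-30],[-1,14.8,-7.4,0,0,0,-36],[-1,14.8,-7.4,0,0,0,-42],[-1,14.8,-7.4,0,0,0,-47],[-1,14.8,-7.4,0,0,0,-47],[-1,14.8,-7.4,0,0,0,-47],[-1,14.8,-7.4,0,0,0,-47]]]}}

```text
time_s: 22.97
position: [0.6232, 0.2955, 0.3546]
eef_rot: [[-0.117, 0.993, 0.0], [0.993, 0.117, 0.0], [0.0, 0.0, -1.0]]
ft_force: [-1.2, 0.6, 0.2]
opening: 0.007
finger_force: 0.0
```

Run:
```python
from h import *
o=get_obs(); p=np.array(o['position']); R=np.array(o['eef_rot']); print(p.round(4),np.degrees(np.arctan2(R[1,1],R[0,1])),o['joint_pos'])
C=np.array([.616,.149]); yaw0=np.degrees(np.arctan2(R[1,1],R[0,1]))
for th in [1.45,1.38,1.3,1.2,1.1,1,.9,.8,.7,.6,.5,.4,.3,.2,.15,.1,.05,.03,0]:
    T=C+.145*np.array([-np.cos(th),np.sin(th)])+.0245*np.array([np.sin(th),np.cos(th)])
    print(th,((T-p[:2])*100).round(2),round(90-np.degrees(th)-yaw0,1))
```

```text
[0.6232 0.2955 0.3546] 6.724151098037704 [-0.78916862  0.48311095  0.45203525  1.25350315 -0.20608134  1.44932341
 -0.24048292]
1.45 [-0.04  0.04] 0.2
1.38 [-1.07  0.06] 4.2
1.3 [-2.24 -0.02] 8.8
1.2 [-3.69 -0.24] 14.5
1.1 [-5.12 -0.61] 20.3
1 [-6.5  -1.12] 26.0
0.9 [-7.82 -1.76] 31.7
0.8 [-9.07 -2.54] 37.4
0.7 [-10.24  -3.43] 43.2
0.6 [-11.31  -4.44] 48.9
0.5 [-12.27  -5.54] 54.6
0.4 [-13.12  -6.74] 60.4
0.3 [-13.85  -8.02] 66.1
0.2 [-14.45  -9.36] 71.8
0.15 [-14.69 -10.06] 74.7
0.1 [-14.91 -10.76] 77.5
0.05 [-15.08 -11.47] 80.4
0.03 [-15.14 -11.76] 81.6
0 [-15.22 -12.2 ] 83.3
```

>>> {"api": "play_rows", "payload": {"plan": [[[-1,0,0,-3,0,0,0],[-1,0,0,-6,0,0,0],[-1,0,0,-8.5,0,0,0],[-1,0,0,-10.3,0,0,0],[-1,0,0,-10.3,0,0,0],[-1,-0.5,0,-10.3,0,0,2],[-1,-1.1,0.1,-10.3,0,0,4.2],[-1,-1.7,0,-10.3,0,0,6.5],[-1,-2.2,0,-10.3,0,0,8.8],[-1,-3,-0.1,-10.3,0,0,11.7],[-1,-3.7,-0.2,-10.3,0,0,14.5],[-1,-4.4,-0.4,-10.3,0,0,17.4],[-1,-5.1,-0.6,-10.3,0,0,20.3],[-1,-5.8,-0.9,-10.3,0,0,23.1],[-1,-6.5,-1.1,-10.3,0,0,26],[-1,-6.5,-1.1,-10.3,0,0,26]]]}}

```text
time_s: 24.3
position: [0.558, 0.285, 0.2532]
eef_rot: [[-0.541, 0.841, 0.002], [0.841, 0.541, 0.002], [0.0, 0.002, -1.0]]
ft_force: [1.5, 0.2, 0.9]
opening: 0.004
finger_force: 0.0
```

```bash
cat >> h.py <<'E'
def noz():
    for n in('side','top'):
        c=cap(n); g=cloud(c,np.ones((480,640),bool)); im=c['img'].astype(int); v,u=np.nonzero(c['depth']>0)
        gray=(im[v,u].max(1)-im[v,u].min(1)<30)&(im[v,u].min(1)>80)
        S=g[gray&(g[:,2]>.236)&(g[:,2]<.31)&(np.hypot(g[:,0]-.616,g[:,1]-.149)<.17)]
        r=np.hypot(S[:,0]-.616,S[:,1]-.149); q=S[(r>.05)]
        t=np.arctan2(q[:,1]-.149,.616-q[:,0]); print(n,len(q),'theta',np.percentile(t,[10,50,90]).round(3),'maxr',r.max().round(3))
        N=S[(S[:,2]<.262)&(r>.11)]
        if len(N): print('  nozzle',len(N),N[:,:2].min(0).round(4),N[:,:2].max(0).round(4),N[:,:2].mean(0).round(4))
E
python3 -c "
from h import *
o=get_obs();print(o['position'],o['ft_force'],o['wrist_torque'])
noz()"
```

```text
[0.55804403 0.285007   0.25321434] [1.54165892 0.23702408 0.93958602] [ 0.00800469 -0.03580377 -0.02641578]
side 302 theta [0.932 0.972 1.035] maxr 0.155
  nozzle 61 [0.5296 0.2611] [0.5531 0.2823] [0.5382 0.2681]
top 169 theta [0.968 1.035 1.123] maxr 0.15
  nozzle 4 [0.5342 0.2672] [0.5355 0.275 ] [0.5347 0.2716]
```

>>> {"api": "play_rows", "payload": {"plan": [[[-1,-0.7,-0.35,0,0,0,2.9],[-1,-1.3,-0.65,0,0,0,5.7],[-1,-1.95,-1.05,0,0,0,8.6],[-1,-2.55,-1.4,0,0,0,11.4],[-1,-3.15,-1.9,0,0,0,14.3],[-1,-3.75,-2.3,0,0,0,17.2],[-1,-4.3,-2.85,0,0,0,20],[-1,-4.8,-3.35,0,0,0,22.9],[-1,-5.3,-3.9,0,0,0,25.8],[-1,-5.75,-4.45,0,0,0,28.6],[-1,-6.2,-5.05,0,0,0,31.5],[-1,-6.6,-5.65,0,0,0,34.4],[-1,-7,-6.3,0,0,0,37.2],[-1,-7.35,-6.9,0,0,0,40.1],[-1,-7.65,-7.6,0,0,0,43],[-1,-7.95,-8.25,0,0,0,45.8],[-1,-7.95,-8.25,0,0,0,45.8]]]}}

```text
time_s: 25.82
position: [0.4791, 0.2017, 0.2518]
eef_rot: [[-0.979, 0.202, 0.001], [0.202, 0.979, 0.0], [-0.001, 0.0, -1.0]]
ft_force: [0.5, 0.3, 0.1]
opening: 0.004
finger_force: 0.0
```

```bash
python3 -c "
from h import *
o=get_obs();print(o['position'],o['ft_force'],o['wrist_torque'])
noz()"
```

```text
[0.47906877 0.20170165 0.25184327] [0.48640139 0.25578852 0.10687515] [-0.02767281 -0.02004415  0.02823522]
side 245 theta [0.12  0.178 0.227] maxr 0.158
  nozzle 66 [0.4617 0.1714] [0.4826 0.1999] [0.4698 0.1776]
top 134 theta [0.156 0.226 0.317] maxr 0.11
```

>>> {"api": "play_rows", "payload": {"plan": [[[-1,-0.1,-0.35,0,0,0,1.4],[-1,-0.25,-0.7,0,0,0,2.9],[-1,-0.35,-1.05,0,0,0,4.3],[-1,-0.45,-1.4,0,0,0,5.7],[-1,-0.55,-1.75,0,0,0,7.1],[-1,-0.6,-2,0,0,0,8.2],[-1,-0.65,-2.2,0,0,0,9],[-1,-0.65,-2.2,0,0,0,9],[-1,-0.65,-2.2,0,0,0,9]]]}}

```text
time_s: 26.67
position: [0.4724, 0.1807, 0.2512]
eef_rot: [[-0.999, 0.047, 0.0], [0.047, 0.999, -0.0], [-0.0, -0.0, -1.0]]
ft_force: [0.1, 0.1, -0.1]
opening: 0.006
finger_force: 0.1
```

```bash
python3 -c "
from h import *
o=get_obs();print(o['position'],o['ft_force'],o['wrist_torque'])
noz()
c=cap('side')
print(proj(c,[[.467,.149,.217],[.467,.149,.239],[.471,.149,.239],[.471,.154,.239]]))
cv2.imwrite('pics/s7.png',cv2.resize(c['img'][130:280,210:350,::-1],None,fx=4,fy=4,interpolation=cv2.INTER_CUBIC))"
```

```text
[0.47237342 0.18065581 0.25115376] [ 0.11393325  0.09267027 -0.06971601] [ 0.05949412 -0.02983161  0.00153099]
side 205 theta [-0.024  0.033  0.083] maxr 0.16
  nozzle 72 [0.4594 0.1496] [0.4793 0.1895] [0.4671 0.1562]
top 123 theta [-0.001  0.075  0.167] maxr 0.108
[[267.31413703 198.86361275]
 [266.76649027 191.75263925]
 [268.13060213 191.20499677]
 [267.06334576 190.25552241]]
```

View pics/s7.png

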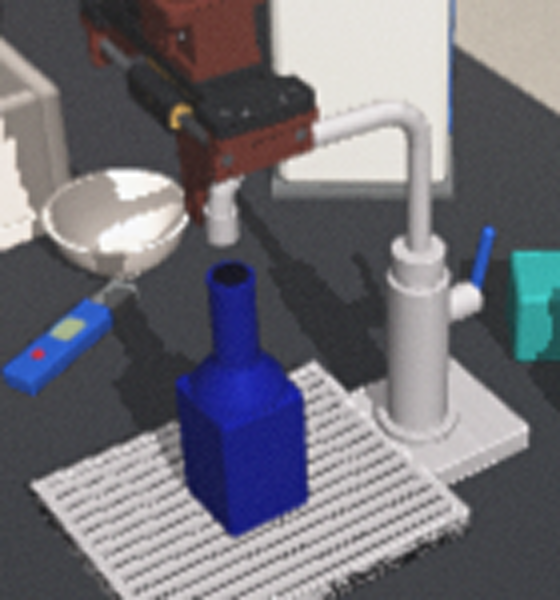

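```bash
python3 -c "
from h import *
c=cap('side'); f=lambda a,b:[210+a/4-.375,130+b/4-.375]
print(plane(c,[f(231.5,272)],.217),plane(c,[f(222.5,236)],.239))"
```

```text
[[0.4701754  0.15318439 0.217     ]] [[0.47103962 0.16261814 0.239     ]]
```

The nozzle bottom is at crop (222,236) and the mouth at (231,272), so the outlet is ~9 mm short. I'll push ~8 mm more.

>>> {"api": "play_rows", "payload": {"plan": [[[-1,0,-0.2,0,0,0,0],[-1,0,-0.4,0,0,0,0],[-1,0,-0.6,0,0,0,0],[-1,0,-0.7,0,0,0,0],[-1,0,-0.8,0,0,0,0],[-1,0,-0.8,0,0,0,0],[-1,0,-0.8,0,0,0,0]]]}}

```text
time_s: 27.45
position: [0.4723, 0.1724, 0.2512]
eef_rot: [[-0.999, 0.046, 0.0], [0.046, 0.999, -0.0], [-0.0, -0.0, -1.0]]
ft_force: [-0.4, 0.5, 0.0]
opening: 0.007
finger_force: 0.1
```

```bash
python3 -c "
from h import *
o=get_obs();print(o['position'],o['ft_force'])
noz()
c=cap('side')
cv2.imwrite('pics/s8.png',cv2.resize(c['img'][165:215,240:300,::-1],None,fx=10,fy=10,interpolation=cv2.INTER_CUBIC))"
```

```text
[0.47233069 0.17241955 0.25119794] [-0.40757694  0.45494868  0.02108332]
side 192 theta [-0.081 -0.024  0.028] maxr 0.157
  nozzle 68 [0.4586 0.1398] [0.4785 0.1664] [0.4662 0.147 ]
top 109 theta [-0.063  0.017  0.113] maxr 0.101
```

View pics/s8.png

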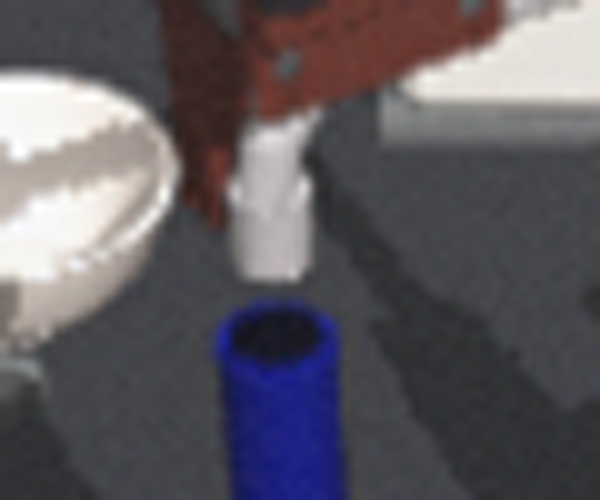

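```bash
python3 -c "
from h import *
c=cap('side'); f=lambda a,b:[240+a/10-.45,165+b/10-.45]
print(plane(c,[f(278,335)],.217),plane(c,[f(272,257)],.239))"
```

```text
[[0.46890661 0.15187256 0.217     ]] [[0.47037681 0.15447645 0.239     ]]
```

The outlet at (272,257) is within ~3 mm of being over the mouth at (278,335). I'll give one 2 mm nudge, then back off to the left and up.

>>> {"api": "play_rows", "payload": {"plan": [[[-1,0,-0.1,0,0,0,0],[-1,0,-0.2,0,0,0,0],[-1,0,-0.2,0,0,0,0],[-1,0,0.3,0,0,0,0],[-1,0,1.5,0,0,0,0],[-1,0,4,0,0,0,0],[-1,0,7,0,0,0,0],[-1,0,10,1,0,0,0],[-1,0,13,4,0,0,0],[-1,0,16,7,0,0,0],[-1,0,19,10,0,0,0],[-1,0,22,12,0,0,0],[-1,0,22,12,0,0,0],[-1,0,22,12,0,0,0]]]}}

```text
time_s: 28.82
position: [0.4712, 0.396, 0.3715]
eef_rot: [[-0.999, 0.042, 0.001], [0.042, 0.999, 0.001], [-0.001, 0.002, -1.0]]
ft_force: [0.6, -1.0, -0.4]
opening: 0.002
finger_force: 0.0
```

```bash
python3 -c "
from h import *
o=get_obs();print(o['position'],o['ft_force'],o['time_s'])
noz()
c=cap('side')
cv2.imwrite('pics/s9.png',np.vstack([cv2.resize(c['img'][165:215,240:300,::-1],(600,500),interpolation=cv2.INTER_CUBIC)]))"
```

```text
[0.47124229 0.39603952 0.371543  ] [ 0.59006232 -0.98704322 -0.39015476] 28.8167
side 361 theta [-0.079 -0.033  0.017] maxr 0.158
  nozzle 68 [0.4582 0.1391] [0.4792 0.1573] [0.4669 0.1448]
top 254 theta [-0.049  0.004  0.073] maxr 0.154
  nozzle 9 [0.4631 0.142 ] [0.4759 0.158 ] [0.4677 0.1468]
```

View pics/s9.png

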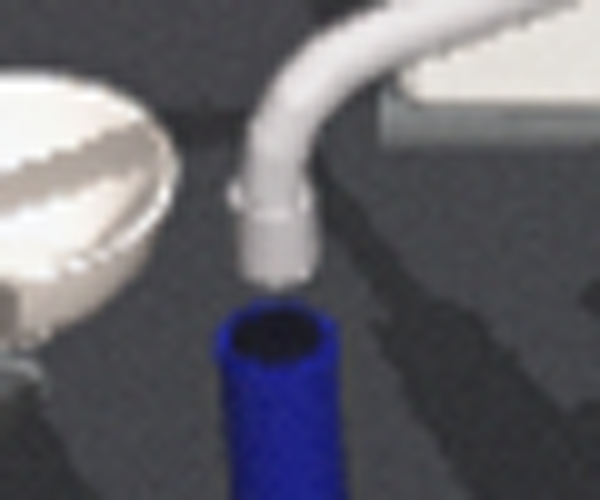

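The outlet at (278,262) sits over the mouth at (278,335), within about 2 mm, and the gripper is well clear. I'm handing the job in.

```bash
python3 -c "
from h import *
print(job.finish_job())"
```

```text
the job is handed in; nothing more can be done
None
```

I've handed the job in: the blue bottle stands upright on the drip grate with the spout outlet over its mouth to within about 2 mm, and the gripper touched nothing else.

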